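# Try the stops of two bench crimpers

## Task

One of these two bench vial crimpers has had its stop screw wound back too far. With the outside of the fingers, and without gripping or hooking anything, press the lever of each crimper in from its outer side as far as it goes and let it spring back, to find the one that stops short of its bar; leave the other things on the bench where they are. Then press that sound lever in again if need be, and finish the program while still holding it firmly (but not forcing it) against its stop, so that I can measure the gap at the bar and set the other one to match.

Things in the scene. Friction and masses are not known exactly. Their poses are not given: they have to be found in the camera images.
- crimper_a: one of two bench crimpers of the same make for 20 mm vial caps: pliers held level on a grey stand (base 100 x 230 x 19 mm) that is fixed to the bench by suction feet. Origin: centre of the base's underside. In its frame (z up) the jaws and pivot are at the +y end, both handles point to -y, and the spring-loaded lever lies on the -x side of the fixed bar. Which crimper stands left and which right varies, and so do their turns. Nothing on it is higher than 90 mm
- crimper_a_bar: the fixed handle bar of that crimper with its stop screw; origin on the pivot axis 66 mm above the bench, axes as the crimper's. The black bar is 14 mm thick in x (x = +15 to +29 mm), 22 mm high (55 to 77 mm above the bench) and runs from y = -47 to -189 mm. A steel stop screw 7 mm thick passes through it in x at y = -150 mm, its brass tip towards the lever and its knurled head behind the bar; it is what should stop the lever short of the bar
- crimper_a_lever (a joint): angle of the lever of that crimper about the upright pivot axis, rad: 0 at rest, held out by its spring; grows as the lever is pressed in towards the bar (anticlockwise from above). Stopped by a properly set screw it stands at 0.25 (20 mm short of the bar near its end); at 0.38 it lies on the bar. Spring moment 0.4 N m at 0, 0.7 at 0.25, 0.85 at 0.38 (3 to 7 N at the push point); both stops are hard; let go, it springs back to 0
- crimper_a_pivot (a point): point on the pivot axis of that crimper's lever, 66 mm above the bench; axes as the crimper's (y of the crimper +45 mm)
- crimper_a_push (a point): push point on the outer, ribbed face of that lever's black grip, 125 mm from the pivot, at the grip's mid-height 66 mm above the bench; it moves with the lever. Its x axis points straight into the face, the way the lever is pressed; its y axis points along the lever to the pivot; z up. The grip goes on for about 70 mm to either side along y
- crimper_a_grip: the black grip on that lever, the part to push on its outer side: 12.5 mm thick, 24 mm high (54 to 78 mm above the bench), 145 mm long, from 48 to 193 mm from the pivot; origin on the pivot axis, axes as the push point's
- crimper_a_inner: the steel strip along that lever's inner side, facing the bar, 3.5 x 140 x 14 mm: not to be touched; origin on the pivot axis, axes as the push point's
- crimper_b: one of two bench crimpers of the same make for 20 mm vial caps: pliers held level on a grey stand (base 100 x 230 x 19 mm) that is fixed to the bench by suction feet. Origin: centre of the base's underside. In its frame (z up) the jaws and pivot are at the +y end, both handles point to -y, and the spring-loaded lever lies on the -x side of the fixed bar. Which crimper stands left and which right varies, and so do their turns. Nothing on it is higher than 90 mm
- crimper_b_bar: the fixed handle bar of that crimper with its stop screw; origin on the pivot axis 66 mm above the bench, axes as the crimper's. The black bar is 14 mm thick in x (x = +15 to +29 mm), 22 mm high (55 to 77 mm above the bench) and runs from y = -47 to -189 mm. A steel stop screw 7 mm thick passes through it in x at y = -150 mm, its brass tip towards the lever and its knurled head behind the bar; it is what should stop the lever short of the bar
- crimper_b_lever (a joint): angle of the lever of that crimper about the upright pivot axis, rad: 0 at rest, held out by its spring; grows as the lever is pressed in towards the bar (anticlockwise from above). Stopped by a properly set screw it stands at 0.25 (20 mm short of the bar near its end); at 0.38 it lies on the bar. Spring moment 0.4 N m at 0, 0.7 at 0.25, 0.85 at 0.38 (3 to 7 N at the push point); both stops are hard; let go, it springs back to 0
- crimper_b_pivot (a point): point on the pivot axis of that crimper's lever, 66 mm above the bench; axes as the crimper's (y of the crimper +45 mm)
- crimper_b_push (a point): push point on the outer, ribbed face of that lever's black grip, 125 mm from the pivot, at the grip's mid-height 66 mm above the bench; it moves with the lever. Its x axis points straight into the face, the way the lever is pressed; its y axis points along the lever to the pivot; z up. The grip goes on for about 70 mm to either side along y
- crimper_b_grip: the black grip on that lever, the part to push on its outer side: 12.5 mm thick, 24 mm high (54 to 78 mm above the bench), 145 mm long, from 48 to 193 mm from the pivot; origin on the pivot axis, axes as the push point's
- crimper_b_inner: the steel strip along that lever's inner side, facing the bar, 3.5 x 140 x 14 mm: not to be touched; origin on the pivot axis, axes as the push point's
- vial_0: small glass vial with an aluminium crimp cap, 22 mm across, 46 mm high, standing loose near a crimper; origin under its centre; leave it alone
- vial_1: small glass vial with an aluminium crimp cap, 22 mm across, 46 mm high, standing loose near a crimper; origin under its centre; leave it alone
- vial_2: small glass vial with an aluminium crimp cap, 22 mm across, 46 mm high, standing loose near a crimper; origin under its centre; leave it alone
- marker: black marker pen lying on the bench, 134 mm long, 14 mm high; leave it alone
- film_roll: white roll of sealing film standing on end, 55 mm across, 51 mm high; leave it alone
- dish: round culture dish with lid, 90 mm across, 16 mm high; leave it alone
- lab_timer: small white timer lying flat, 66 x 66 x 18 mm; leave it alone
- amber_bottle: small amber bottle with white cap, 40 mm across, 75 mm high; leave it alone

How it is judged:
By the outcome, as a careful person would: the job done as asked, in the order asked, and still so for the second after the job is handed in, while the arm keeps its last pose, push and grip.
It also fails if it takes over 56 s, if anything falls off the work surface, if the arm or the gripper's body presses on something with over 40 N, if the wrist force passes 120 N, or if a joint passes its speed limit or range.

## Robot

A 7-joint arm with a two-finger parallel gripper is mounted at the origin on a cart in front of the work surface, level with it; the furniture and walls round the work are solid. World frame = base frame: x ahead of the robot, y to its left, z up, the work surface at z = 0. Lengths are in m, angles in rad, forces in N, time in s.
With the tool pointing down it reaches from about 0.425 to 0.875 m from the base axis. Payload 4.7 kg.
Tool frame: the origin (TCP) lies midway between the tips of the shut fingers; the grasp point (between the pads) lies 19 mm behind it (ctrl.grip_depth is the distance from the TCP to the grasp point, in m); z points along the fingers, y is the direction in which the jaws open and shut (so a half turn about z gives the same grasp; the last joint's range is limited). The gripper opens to 87 mm and grips with 3 to 60 N. Pads are 19 mm wide; open, the fingers measure 117 mm over their backs; the gripper's body (75 mm by 190 mm) begins 51 mm behind the grasp point.
Start: joints at [1.24, 0.321, -0.07, 1.45, 0.023, 1.371, -0.057], TCP at [0.22, -0.612, 0.223] pointing down, gripper open.
Joint ranges: [-2.86, 2.86], [-0.3, 2.09], [-1.38, 1.24], [0.06, 2.45], [-1.56, 4.7], [0.09, 2.05], [-2.69, 2.69]. Speed limits (rad/s): [2.57, 2.57, 3.14, 3.14, 3.14, 3.14, 3.14].

## Interface

Orientations are given as a rotation vector (axis times angle).
In Python, from bench import ctrl gives the robot as it stands. The module is installed in compiled form; this text tells all that it offers.
- The arm moves only by the shell command python3 -m inch 'ROWS' [FORCE]. ROWS is JSON, a list of rows, each a list of 5 numbers: the opening, from -1 (shut) to 1 (fully open), so that 0 is half open, then the shift along the tool's x, y, z in mm, then the turn about the tool's z in rad. In form: [[fingers, tx, ty, tz, twist], ...]. A call has 1 to 5 rows; each row shifts and turns the pose as measured when the row begins, along the tool's axes as they then stand; what a row does not reach is not made up. A row lasts 1/8 s, in which the tool goes at most 62.5 mm and 10.7 degrees, less where a joint would pass 70% of its speed; a pose out of reach is approached as far as the arm can. A call is refused whole if a number of a shift passes 62.5 or a number of a turn 0.188, either way. A call with a gripper value outside its range is refused whole. The fingers move at their own pace and stop on an object; FORCE is the grip in N (left out, the last holds). Time passes only in rows, so rows that do not move let the fingers close. It gives the time, the measured TCP pose, the force and the opening at its end, in the units of the state.
- ctrl.get_state(): the state, without advancing time (a new reading comes with each control period).
- ctrl.get_image(name): name is "scene" or "side" or "wrist"; returns a dict with "color" (480x640x3 uint8, red, green, blue), "range_z" (480x640 float32, m along the optical axis (not along the pixel's ray), 0 where there is no reading), "K" (3x3 intrinsics, pixels), "R" (3x3) and "t" (3): a world point X has camera coordinates R X + t. Camera axes: x right, y down, z forward; pixel columns grow to the right and rows downward; lengths in m; the calibration is good to about 2 mm. A picture is of the moment at which its call begins.
- ctrl.close_job(): hands the job in, once; it reports no verdict.
The state is a dict: "time": time; "joint_positions": joint angles; "qd": joint speeds; "joint_torque": joint torques, N m; "position": TCP position; "tool_rot": TCP orientation; "ft_force": force on the tool from outside, world axes, zero at the start; "torque": the same for the moment, N m; "grip_width": opening from 0.0 (shut) to 1.0 (fully open).
Only numpy, scipy, OpenCV 4.12 (cv2) and the standard library are available. Lean on these libraries where they do the work, as an engineer would, in place of code of your own. Each camera call takes 0.05 s, during which the arm holds its last target. There are 200 camera calls.

## Working session

There is one attempt and no reset: what is moved stays moved. The work goes in short steps, Python scripts to look and compute and a shell command to move; the robot and the scene stay as the last step left them, time stands still between calls to the robot, and variables do not carry over. Pictures are saved under pics/ and viewed, about 8 in all and at most 12, crops included, and the job is handed in when it is done.

```bash
mkdir -p pics; python3 - <<'E'
from bench import ctrl
import cv2,numpy as np
s=ctrl.get_state();print({k:np.round(v,3) for k,v in s.items()})
for n in("scene","side"):
    d=ctrl.get_image(n);np.savez(n+"0.npz",**d);cv2.imwrite(f"pics/{n}0.png",d["color"][:,:,::-1]);print(n,np.round(d["K"],1).tolist(),np.round(d["R"],2).tolist(),np.round(d["t"],3), (d["range_z"]>0).mean(), np.round(-d["R"].T@d["t"],3))
E
```

```text
{'time': np.float64(0.0), 'joint_positions': array([ 1.24 ,  0.322, -0.07 ,  1.452,  0.023,  1.371, -0.057]), 'qd': array([-0.001,  0.   , -0.   , -0.   , -0.   ,  0.   ,  0.002]), 'joint_torque': array([ 0.0000e+00, -4.9129e+01, -4.0400e-01, -3.1253e+01, -6.4000e-02,
        4.4000e-02,  0.0000e+00]), 'position': array([ 0.219, -0.611,  0.221]), 'tool_rot': array([-3.093e+00, -5.390e-01,  1.000e-03]), 'ft_force': array([ 0.663, -0.928, -0.134]), 'torque': array([0.011, 0.009, 0.008]), 'grip_width': np.float64(1.001)}
scene [[434.0, 0.0, 316.6], [0.0, 434.0, 233.2], [0.0, 0.0, 1.0]] [[0.87, -0.48, 0.01], [-0.36, -0.65, -0.67], [0.33, 0.58, -0.74]] [-0.489  0.314  1.06 ] 0.946630859375 [ 0.19  -0.65   1.002]
side [[587.9, 0.0, 326.2], [0.0, 587.9, 238.0], [0.0, 0.0, 1.0]] [[0.85, 0.53, -0.02], [0.26, -0.44, -0.86], [-0.47, 0.72, -0.51]] [-0.524 -0.07   1.957] 0.9859114583333334 [ 1.376 -1.163  0.929]
```

View pics/scene0.png

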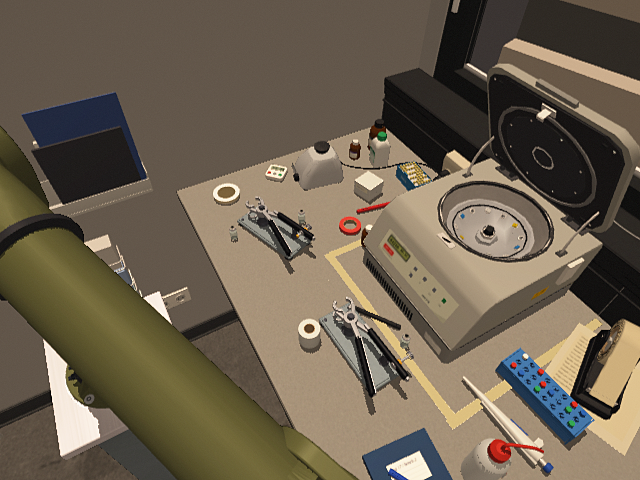

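View pics/side0.png

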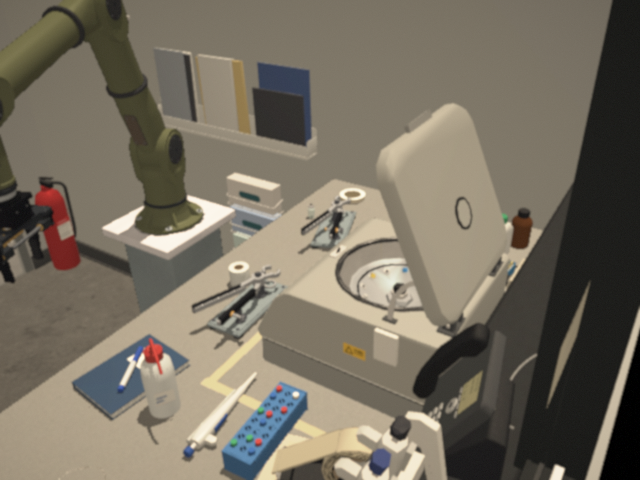

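The scene view shows crimper L around px (275,228) and crimper R around (362,345), with the handles pointing to the lower right. Next I'll rectify onto the z=66 mm plane.

```bash
cat > h.py <<'E'
import numpy as np,cv2
def load(n): return dict(np.load(n))
def cloud(d):
    v,u=np.mgrid[:480,:640];z=d["range_z"];K=d["K"]
    P=np.stack([(u-K[0,2])/K[0,0]*z,(v-K[1,2])/K[1,1]*z,z],-1)
    return (P-d["t"])@d["R"]
def ortho(d,x0,x1,y0,y1,h,s):
    # image: right = -y(world), up = +x ; s px per m
    H=d["K"]@np.c_[d["R"][:,0],d["R"][:,1],d["R"][:,2]*h+d["t"]]
    M=np.array([[0,-1/s,x1],[-1/s,0,y1],[0,0,1.]])
    return cv2.warpPerspective(d["color"],H@M,(int((y1-y0)*s),int((x1-x0)*s)),flags=cv2.INTER_LINEAR|cv2.WARP_INVERSE_MAP)
E
python3 - <<'E'
from h import *
d=load("scene0.npz");P=cloud(d)
for u,v in((275,228),(362,345),(258,203),(350,303),(312,238),(290,254),(407,376),(368,390),(310,333),(405,340),(302,215),(234,232),(227,193)):print(u,v,P[v,u].round(3))
o=ortho(d,.30,.90,-.40,.40,.066,1000)[:,:,::-1].copy()
for i in range(0,800,100):
    cv2.line(o,(i,0),(i,599),(0,90,0),1);cv2.putText(o,"y%.1f"%(.4-i/1000),(i,10),0,.4,(0,255,255))
for i in range(0,600,100):
    cv2.line(o,(0,i),(799,i),(0,90,0),1);cv2.putText(o,"x%.1f"%(.9-i/1000),(0,i+12),0,.4,(0,255,255))
cv2.imwrite("pics/o1.png",o)
E
```

```text
275 228 [0.504 0.15  0.079]
362 345 [ 0.526 -0.279  0.071]
258 203 [0.506 0.279 0.068]
350 303 [ 0.565 -0.164  0.065]
312 238 [0.582 0.069 0.073]
290 254 [0.502 0.05  0.068]
407 376 [ 0.571 -0.392  0.074]
368 390 [ 0.478 -0.376  0.072]
310 333 [ 0.439 -0.183  0.05 ]
405 340 [ 0.635 -0.307  0.042]
302 215 [0.616 0.196 0.037]
234 232 [0.405 0.236 0.03 ]
227 193 [0.456 0.435 0.006]
```

View pics/o1.png

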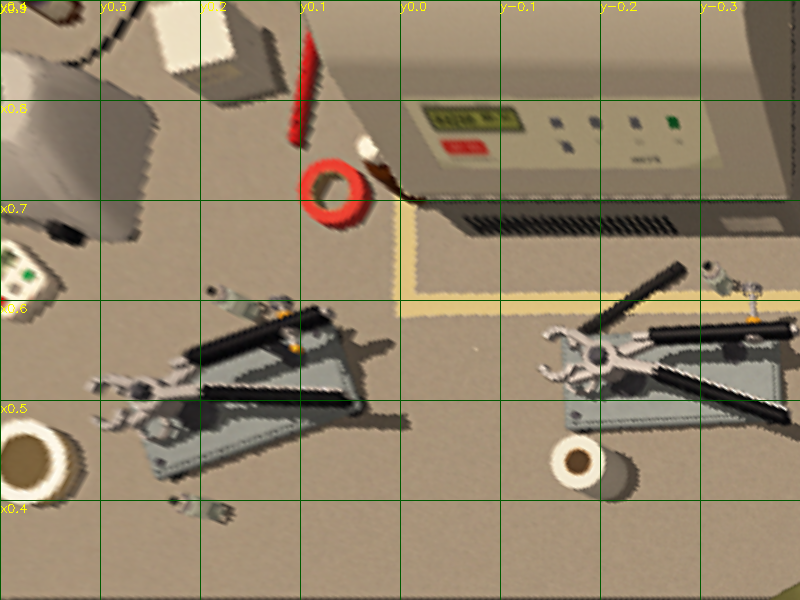

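```bash
python3 - <<'E'
from h import *
d=load("scene0.npz");P=cloud(d);c=d["color"].astype(int);mx=c.max(-1)
dark=mx<50
x,y,z=P[...,0],P[...,1],P[...,2]
for n,(x0,x1,y0,y1) in dict(L=(.44,.66,0,.34),R=(.42,.66,-.47,-.12)).items():
    b=(x>x0)&(x<x1)&(y>y0)&(y<y1)
    m=b&(abs(z-.019)<.006)&(mx>70); Q=P[m][:,:2].astype(np.float32)
    print(n,"base",m.sum(),[np.round(k,3) for k in cv2.minAreaRect(Q)], np.median(z[m]).round(4))
    m=b&dark&(z>.055)&(z<.09)
    k,l,st,ct=cv2.connectedComponentsWithStats(m.astype(np.uint8),connectivity=8)
    for i in range(1,k):
        if st[i,4]>40:
            Q=P[l==i];q=Q[Q[:,2]>.070][:,:2].astype(np.float32)
            if len(q)<10: continue
            vx,vy,px,py=cv2.fitLine(q,cv2.DIST_HUBER,0,.01,.01).ravel();r=cv2.minAreaRect(q)
            print(" dark",st[i],"n",len(q),"line pt",px.round(4),py.round(4),"ang from -y",np.degrees(np.arctan2(-vx/vy,1)).round(2),"y range",q[:,1].min().round(3),q[:,1].max().round(3),"rect",np.round(r[1],3),"zmax",Q[:,2].max().round(3))
E
```

```text
L base 826 [array([0.54 , 0.209]), array([0.148, 0.23 ]), np.float64(19.91)] 0.0187
 dark [277 213  37  28 238] n 183 line pt 0.5535 0.1569 ang from -y 20.26 y range 0.073 0.202 rect [0.016 0.137] zmax 0.083
 dark [267 220  24  37 216] n 182 line pt 0.5003 0.1184 ang from -y -1.69 y range 0.05 0.192 rect [0.142 0.014] zmax 0.083
R base 1634 [array([ 0.535, -0.249]), array([0.168, 0.239]), np.float64(21.4)] 0.0183
 dark [367 328  42  52 322] n 258 line pt 0.5626 -0.3379 ang from -y 2.34 y range -0.392 -0.254 rect [0.015 0.138] zmax 0.082
 dark [355 337  20  61 388] n 329 line pt 0.5011 -0.3266 ang from -y -19.05 y range -0.389 -0.256 rect [0.139 0.014] zmax 0.082
```

```bash
cat >> h.py <<'E'
def rel(target,yawdeg):
    from bench import ctrl
    from scipy.spatial.transform import Rotation as Ro
    s=ctrl.get_state();T=Ro.from_rotvec(s["tool_rot"]).as_matrix()
    e=T.T@(np.array(target)-s["position"])*1000
    yaw=np.arctan2(T[1,0],T[0,0]);tw=-(np.radians(yawdeg)-yaw)
    print("t",round(float(s["time"]),2),"pos",s["position"].round(4),"yaw",np.degrees(yaw).round(1),"tilt",T[:,2].round(3),"F",s["ft_force"].round(1),"| need mm",e.round(1),"twist",tw.round(3),"q",s["joint_positions"].round(2))
E
python3 - <<'E'
from h import *
d=load("scene0.npz");P=cloud(d)
m=(P[...,2]>.09)&(P[...,0]>.1)&(P[...,0]<.6)&(P[...,1]>-.8)&(P[...,1]<.4)
v,u=np.nonzero(m)
H,xe,ye=np.histogram2d(P[m][:,0],P[m][:,1],bins=[10,12],range=[[.1,.6],[-.8,.4]]);print(H.astype(int))
E
python3 -m inch '[[-1,45,-28,0,0],[-1,45,-28,0,0],[-1,45,-28,0,0],[-1,45,-28,0,0],[-1,45,-28,0,0]]'
python3 -c "
from h import *
rel([.459,-.309,.2],-19)"
```

```text
[[    0     0  1042  7071  5153  1155     0     0     0     0     0     0]
 [    0 16395  5069  5623   493     0     0     0     0     0     0     0]
 [    0     0  4144   258     0     0     0     0     0     0     0     0]
 [    0     0   124     0     0     0     0     0     0     0     0     0]
 [    0     0     0     0     0     0     0     0     0     0     0     0]
 [    0     0     0     0     0     0     0     0     0     0     0     0]
 [    0     0     0     0     0     0     0     0     0     0     0     0]
 [    0     0     0     0     0     0     0     0     0     0     0     0]
 [    0     0     0     0     0     0     0     0     0     0     0     0]
 [    0   753   297     0     0     0     0     0     0     0     0     0]]
time: 0.72
position: [0.3834, -0.4014, 0.218]
tool_rot: [-3.093, -0.521, 0.007]
ft_force: [0.3, -0.7, 0.5]
grip_width: 0.516
t 0.72 pos [ 0.3834 -0.4014  0.218 ] yaw 19.1 tilt [-0.005  0.004 -1.   ] F [ 0.3 -0.7  0.5] | need mm [101.7 -62.4  17.9] twist 0.665 q [ 0.97  0.14 -0.23  1.69  0.03  1.33 -0.5 ]
```

Tracking is good. Next I'll continue, then twist.

```bash
python3 -m inch '[[-1,50,-31,20,0],[-1,50,-31,20,0],[-1,0,0,20,0.17],[-1,0,0,20,0.17],[-1,0,0,0,0.17]]' 30
python3 -m inch '[[-1,0,0,0,0.16],[-1,0,0,0,0]]'
python3 -c "
from h import *
rel([.459,-.309,.057],-19)"
```

```text
time: 1.35
position: [0.4612, -0.3009, 0.135]
tool_rot: [-3.123, 0.283, 0.009]
ft_force: [0.8, 0.5, -0.3]
grip_width: 0.02
time: 1.6
position: [0.4605, -0.3001, 0.1336]
tool_rot: [-3.089, 0.537, 0.013]
ft_force: [-0.3, -0.1, -0.4]
grip_width: 0.006
t 1.6 pos [ 0.4605 -0.3001  0.1336] yaw -19.7 tilt [-0.007  0.008 -1.   ] F [-0.3 -0.1 -0.4] | need mm [ 2.3  9.2 76.5] twist -0.013 q [ 0.77  0.19 -0.27  1.8   0.05  1.17 -1.43]
```

```bash
python3 -m inch '[[-1,0,9,30,0],[-1,0,0,30,0],[-1,0,0,16,0],[-1,0,0,0,0]]'
python3 - <<'E'
from h import *
from bench import ctrl
rel([.459,-.309,.057],-19)
d=ctrl.get_image("scene");o=ortho(d,.38,.66,-.46,-.10,.066,2000)
cv2.imwrite("pics/o2.png",o[:,:,::-1])
E
```

```text
time: 2.1
position: [0.4574, -0.3086, 0.0562]
tool_rot: [-3.093, 0.52, 0.011]
ft_force: [0.4, 0.3, -0.0]
grip_width: 0.005
t 2.1 pos [ 0.4574 -0.3086  0.0562] yaw -19.1 tilt [-0.006  0.007 -1.   ] F [ 0.4  0.3 -0. ] | need mm [ 1.6 -0.2 -0.8] twist -0.002 q [ 0.78  0.28 -0.26  1.87  0.08  1.02 -1.42]
```

View pics/o2.png

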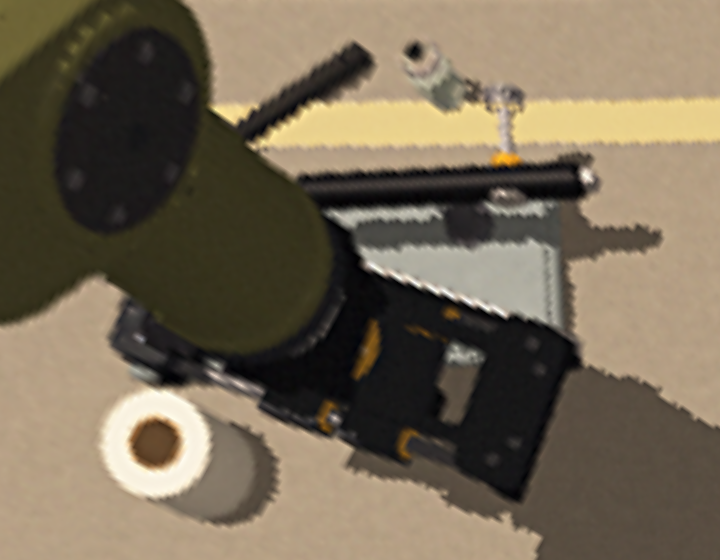

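The view shows the gripper beside the lever and clear of the film roll at (155,443). R's screw at (508,160) barely pokes through its bar. Next I'll press R.

```bash
python3 -m inch '[[-1,12,0,0,0],[-1,10,0,0,0],[-1,0,0,0,0]]'
for i in 1 2 3; do python3 -m inch '[[-1,5,0,0,0],[-1,0,0,0,0]]'; done
```

```text
time: 2.52
position: [0.4828, -0.3179, 0.0601]
tool_rot: [-3.096, 0.519, 0.0]
ft_force: [0.4, 1.1, 0.4]
grip_width: 0.003
time: 2.78
position: [0.4873, -0.3195, 0.0602]
tool_rot: [-3.096, 0.519, 0.002]
ft_force: [-0.2, 0.9, 0.2]
grip_width: 0.001
time: 3.02
position: [0.4907, -0.3207, 0.06]
tool_rot: [-3.095, 0.519, 0.008]
ft_force: [-3.1, 1.6, 3.1]
grip_width: 0.002
time: 3.28
position: [0.4948, -0.322, 0.0599]
tool_rot: [-3.094, 0.519, 0.011]
ft_force: [-3.8, 1.0, 4.3]
grip_width: 0.004
```

```bash
for i in 1 2 3 4; do python3 -m inch '[[-1,5,0,0,-0.04],[-1,5,0,0,-0.04],[-1,0,0,0,0]]'|egrep 'pos|rot|force'; done
```

```text
position: [0.5039, -0.3252, 0.0598]
tool_rot: [-3.113, 0.389, 0.013]
ft_force: [-5.0, 1.0, 3.3]
position: [0.5126, -0.3276, 0.0597]
tool_rot: [-3.125, 0.261, 0.017]
ft_force: [-5.7, 1.7, 5.5]
position: [0.5202, -0.3294, 0.0597]
tool_rot: [-3.132, 0.137, 0.024]
ft_force: [-6.5, 2.3, 4.3]
position: [0.5272, -0.3306, 0.0595]
tool_rot: [-3.134, 0.013, 0.032]
ft_force: [-6.3, 2.5, 4.9]
```

```bash
for i in 1 2 3 4; do python3 -m inch '[[-1,4,0,0,-0.01],[-1,0,0,0,0]]'|egrep 'pos|force'; done
```

```text
position: [0.5288, -0.3309, 0.0594]
ft_force: [-6.6, 1.6, 5.5]
position: [0.5302, -0.331, 0.0591]
ft_force: [-7.4, 2.4, 5.8]
position: [0.5315, -0.3312, 0.059]
ft_force: [-7.1, 2.9, 5.4]
position: [0.5321, -0.3315, 0.0588]
ft_force: [-6.5, 1.7, 5.6]
```

```bash
for i in 1 2 3 4; do python3 -m inch '[[-1,7,0,0,0],[-1,6,0,0,0]]'|egrep 'pos|force'; done
```

```text
position: [0.5336, -0.3316, 0.0585]
ft_force: [-20.5, 5.2, 17.2]
position: [0.533, -0.3314, 0.0588]
ft_force: [-17.4, 4.3, 15.2]
position: [0.5325, -0.3313, 0.0591]
ft_force: [-17.1, 5.4, 15.7]
position: [0.5321, -0.3312, 0.0594]
ft_force: [-18.4, 4.5, 15.5]
```

Hard stop reached at about 20 N, after some 43 mm of travel. I'll check that the lever really lies on the bar.

```bash
python3 - <<'E'
from h import *
from bench import ctrl
rel([.533,-.331,.057],2.3)
a=ctrl.get_image("scene");b=ctrl.get_image("side");np.savez("s3.npz",**a)
o=ortho(a,.42,.62,-.46,-.16,.066,1800)[:,:,::-1]
c=cv2.resize(b["color"][230:350,180:320,::-1],None,fx=3,fy=3)
im=np.zeros((600,800,3),np.uint8)
o=o[:,:380];im[:360,:o.shape[1]]=o;im[:360,380:800]=c
e=cv2.resize(a["color"][290:405,320:440,::-1],None,fx=2,fy=2);im[362:592,:240]=e
cv2.imwrite("pics/p3.png",im)
E
```

```text
t 6.78 pos [ 0.5321 -0.3312  0.0594] yaw 0.2 tilt [-0.147  0.03  -0.989] F [-18.4   4.5  15.5] | need mm [ 1.3 -0.1  2.2] twist -0.037 q [ 0.71  0.52 -0.29  1.54  0.19  1.25 -1.2 ]
```

View pics/p3.png

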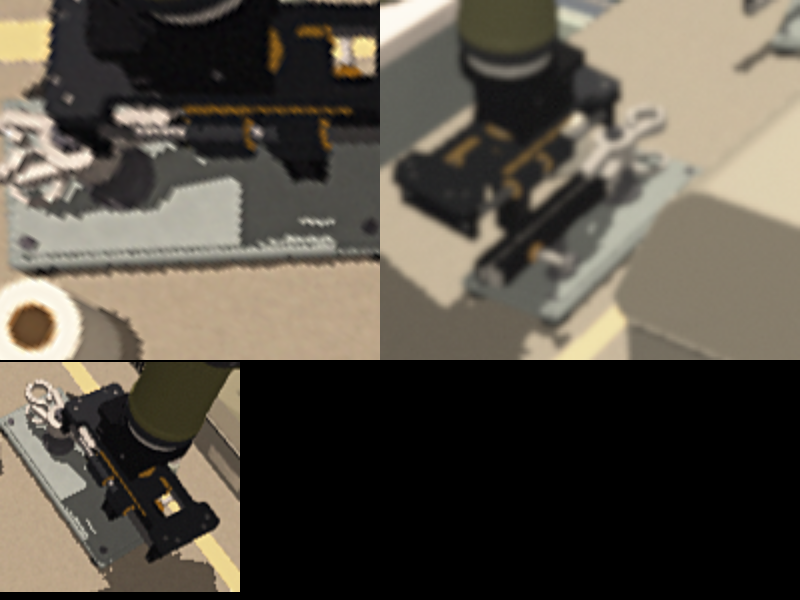

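The side view shows R's lever grip lying along its bar with no gap at (510,230), so R is the faulty one. The tool has tilted about 8° under load. Next I'll release R gently, lift, and move towards L.

```bash
python3 -m inch '[[-1,-15,0,0,0],[-1,-15,0,0,0],[-1,-15,0,0,0],[-1,-15,0,0,0],[-1,-15,0,0,0]]'
python3 -m inch '[[-1,0,0,-30,0],[-1,0,0,-35,0],[-1,0,0,-30,0],[-1,0,0,0,0]]'
python3 - <<'E'
from h import *
from bench import ctrl
rel([.445,.115,.15],-1.7)
E
```

```text
time: 7.5
position: [0.4551, -0.3303, 0.0684]
tool_rot: [-3.101, 0.002, 0.229]
ft_force: [-0.2, -0.4, 0.9]
grip_width: 0.007
time: 8.0
position: [0.4691, -0.3369, 0.1678]
tool_rot: [-3.109, 0.007, 0.217]
ft_force: [0.5, 0.1, -0.7]
grip_width: 0.006
t 8.0 pos [ 0.4691 -0.3369  0.1678] yaw -0.1 tilt [-0.139  0.025 -0.99 ] F [ 0.5  0.1 -0.7] | need mm [ -22.5 -451.2   32.3] twist 0.027 q [ 0.79  0.32 -0.29  1.59  0.14  1.39 -1.11]
```

```bash
python3 -m inch '[[-1,-3,-57,0,0],[-1,-3,-57,0,0],[-1,-3,-57,0,0],[-1,-3,-57,0,0],[-1,0,-57,0,0]]'
python3 -m inch '[[-1,-3,-57,0,0],[-1,-3,-57,0,0],[-1,-3,-52,0,0],[-1,0,0,0,0]]'
python3 - <<'E'
from h import *
from bench import ctrl
rel([.445,.115,.1],-1.7)
d=ctrl.get_image("scene");np.savez("s4.npz",**d);P=cloud(d);x,y,z=np.moveaxis(P,-1,0)
mx=d["color"].max(-1)
m=(mx<50)&(z>.07)&(z<.09)&(y<-.25)&(y>-.42)&(x>.45)&(x<.6)
k,l,st,ct=cv2.connectedComponentsWithStats(m.astype(np.uint8))
for i in range(1,k):
    if st[i,4]>40:
        q=P[l==i][:,:2].astype(np.float32);vx,vy,px,py=cv2.fitLine(q,cv2.DIST_HUBER,0,.01,.01).ravel();print("R dark",px,py,np.degrees(np.arctan(-vx/vy)))
E
```

```text
time: 8.62
position: [0.4579, -0.0513, 0.1722]
tool_rot: [-3.113, 0.027, 0.212]
ft_force: [1.1, 0.1, 0.5]
grip_width: 0.003
time: 9.12
position: [0.4496, 0.1238, 0.1744]
tool_rot: [-3.113, 0.016, 0.206]
ft_force: [-0.6, -1.2, 0.0]
grip_width: 0.007
t 9.12 pos [0.4496 0.1238 0.1744] yaw -0.5 tilt [-0.132  0.022 -0.991] F [-0.6 -1.2  0. ] | need mm [ 5.3 10.4 74.1] twist 0.021 q [ 0.34  0.1  -0.65  1.84 -0.    1.34 -1.89]
R dark 0.56111616 -0.29637358 2.888935
R dark 0.5010162 -0.32652584 -18.969288
```

R is back at rest. Next I'll descend beside L.

```bash
python3 -m inch '[[-1,5,7,35,0.02],[-1,5,0,35,0],[-1,5,0,32,0],[-1,0,0,10,0],[-1,0,0,0,0]]'
python3 - <<'E'
from h import *
rel([.455,.115,.057],-1.7)
E
```

```text
time: 9.8
position: [0.4516, 0.1062, 0.0563]
tool_rot: [-3.12, 0.073, 0.204]
ft_force: [-0.6, 0.4, 1.0]
grip_width: 0.006
t 9.8 pos [0.4516 0.1062 0.0563] yaw -2.6 tilt [-0.13   0.017 -0.991] F [-0.6  0.4  1. ] | need mm [ 2.9 -9.  -0.9] twist -0.016 q [ 0.33  0.23 -0.63  1.97  0.09  1.11 -1.96]
```

```bash
python3 -m inch '[[-1,10,-9,-1,0],[-1,10,0,-1,0]]'|egrep 'pos|force'
for i in 1 2 ; do python3 -m inch '[[-1,8,0,-1,-0.04]]'|egrep 'pos|rot|force'; done
for i in 1 2 3; do python3 -m inch '[[-1,9,0,-1,-0.06]]'|egrep 'pos|rot|force'; done
```

```text
position: [0.4748, 0.1144, 0.0579]
ft_force: [0.6, -0.7, 0.3]
position: [0.4845, 0.1141, 0.0586]
tool_rot: [-3.119, 0.009, 0.194]
ft_force: [-2.4, -0.3, -0.2]
position: [0.4922, 0.1135, 0.0586]
tool_rot: [-3.116, -0.058, 0.197]
ft_force: [-3.1, -1.7, -0.7]
position: [0.5005, 0.1131, 0.0585]
tool_rot: [-3.11, -0.156, 0.202]
ft_force: [-3.7, -2.1, 2.1]
position: [0.5087, 0.1132, 0.0584]
tool_rot: [-3.1, -0.254, 0.206]
ft_force: [-4.3, -0.9, 3.8]
position: [0.5167, 0.1138, 0.0585]
tool_rot: [-3.088, -0.351, 0.211]
ft_force: [-4.8, -2.2, 4.0]
```

```bash
for i in 1 2 3; do python3 -m inch '[[-1,6,0,-1,0]]'|egrep 'pos|rot|force'; done; python3 -c "
from h import *
rel([.455,.115,.057],12.6)"
```

```text
position: [0.5181, 0.114, 0.0584]
tool_rot: [-3.088, -0.354, 0.23]
ft_force: [-18.2, -4.4, 11.4]
position: [0.5178, 0.1139, 0.0585]
tool_rot: [-3.088, -0.356, 0.255]
ft_force: [-18.3, -4.0, 13.6]
position: [0.5175, 0.1138, 0.0587]
tool_rot: [-3.089, -0.358, 0.28]
ft_force: [-16.4, -5.0, 13.5]
t 11.05 pos [0.5175 0.1138 0.0587] yaw 13.4 tilt [-0.179 -0.001 -0.984] F [-16.4  -5.   13.5] | need mm [-59.3 -15.2  12.8] twist 0.015 q [ 0.29  0.42 -0.64  1.76  0.2   1.22 -1.75]
```

L stops hard at about 36 mm of travel, compared with about 43 mm plus tilt on R. I'll look at the gap.

```bash
python3 - <<'E'
from h import *
from bench import ctrl
a=ctrl.get_image("scene");b=ctrl.get_image("side");np.savez("s5.npz",**a)
im=np.zeros((600,800,3),np.uint8)
im[:400,:400]=cv2.resize(a["color"][180:280,230:330,::-1],None,fx=4,fy=4)
im[:400,400:]=cv2.resize(b["color"][180:280,280:380,::-1],None,fx=4,fy=4)
cv2.imwrite("pics/p5.png",im[:400])
E
```

```text
(no output)
```

View pics/p5.png

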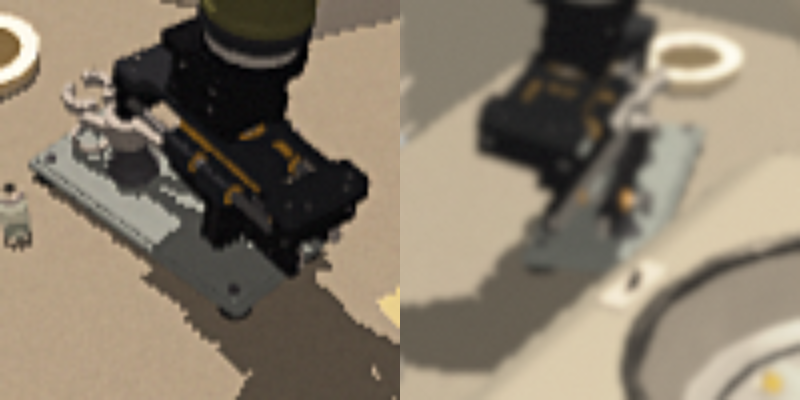

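The side view shows L held with a clear gap at (590,200), brass tip against the lever, and the bar beyond at (625,190). L is therefore the sound one. Next I'll let it spring back, check, and press again.

```bash
python3 -m inch '[[-1,-13,0,2,0],[-1,-13,0,2,0.08],[-1,-13,0,2,0.08],[-1,-13,0,2,0.08],[-1,-5,0,0,0]]'
python3 - <<'E'
from h import *
from bench import ctrl
rel([.474,.114,.057],-1.7)
d=ctrl.get_image("scene");P=cloud(d);x,y,z=np.moveaxis(P,-1,0)
m=(d["color"].max(-1)<50)&(z>.068)&(z<.084)&(y<.19)&(y>.02)&(x>.46)&(x<.53)
print(m.sum(),P[m].mean(0).round(3),P[m].min(0).round(3),P[m].max(0).round(3))
E
```

```text
time: 11.78
position: [0.4583, 0.1073, 0.0616]
tool_rot: [-3.128, 0.014, 0.289]
ft_force: [0.3, -0.0, 0.1]
grip_width: 0.007
t 11.78 pos [0.4583 0.1073 0.0616] yaw -0.5 tilt [-0.183  0.001 -0.983] F [ 0.3 -0.   0.1] | need mm [16.2 -6.8  1.7] twist 0.02 q [ 0.31  0.29 -0.63  1.9   0.12  1.18 -1.95]
18 [0.499 0.055 0.075] [0.493 0.051 0.069] [0.507 0.061 0.08 ]
```

It has sprung back: the lever end is at its rest position and the force is zero. Pressing again.

```bash
python3 -m inch '[[-1,12,-7,1,0],[-1,12,0,-2,0],[-1,10,0,-2,-0.06],[-1,11,0,-2,-0.08],[-1,10,0,-2,-0.08]]'|egrep 'pos|force'
python3 -m inch '[[-1,6,0,-1,-0.03]]'|egrep 'pos|force'; python3 -m inch '[[-1,4,0,-1,0]]'|egrep 'pos|force'
```

```text
position: [0.5159, 0.115, 0.0583]
ft_force: [-4.8, -0.7, 4.4]
position: [0.5169, 0.1148, 0.0581]
ft_force: [-20.4, -5.4, 17.6]
position: [0.5161, 0.1146, 0.0584]
ft_force: [-14.2, -2.8, 11.4]
```

```bash
python3 - <<'E'
from h import *
from bench import ctrl
for i in range(12): a=ctrl.get_image("side")
rel([.516,.114,.057],12.6)
s=ctrl.get_image("scene");P=cloud(s);P0=cloud(load("scene0.npz"))
im=np.zeros((480,800,3),np.uint8)
im[:,:400]=cv2.resize(s["color"][180:420,220:420,::-1],None,fx=2,fy=2)
im[:400,400:]=cv2.resize(a["color"][180:280,280:380,::-1],None,fx=4,fy=4)
cv2.imwrite("pics/p6.png",im)
rel([.516,.114,.057],12.6)
E
```

```text
t 13.3 pos [0.5162 0.1147 0.0584] yaw 14.8 tilt [-0.22  -0.009 -0.976] F [-14.8  -4.4  13.8] | need mm [-0.   0.7  1.4] twist 0.038 q [ 0.28  0.45 -0.64  1.73  0.21  1.27 -1.74]
t 13.35 pos [0.5162 0.1147 0.0584] yaw 14.8 tilt [-0.219 -0.009 -0.976] F [-14.6  -4.2  13. ] | need mm [-0.   0.7  1.4] twist 0.038 q [ 0.28  0.45 -0.64  1.73  0.21  1.27 -1.74]
```

View pics/p6.png

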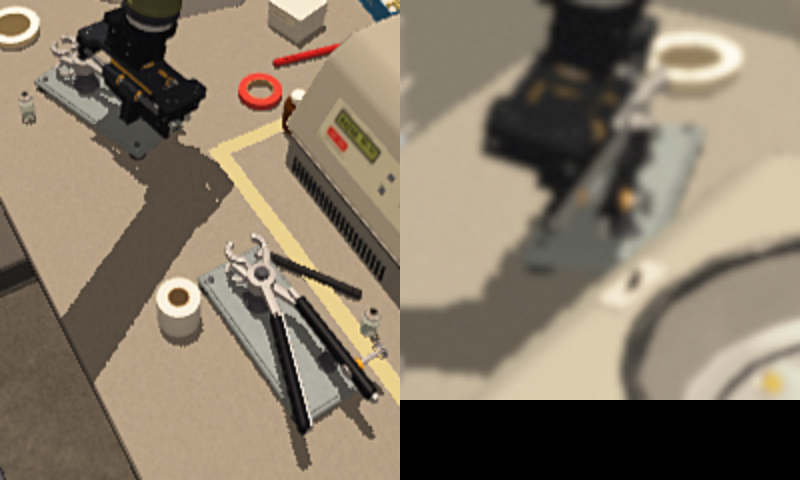

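The left view shows R's lever at rest and the vials, marker and film roll unmoved. The right view shows L's lever held against its stop with the gap still open. The push is steady at about 15 N, so I'm handing in.

```bash
python3 -c "
from bench import ctrl
print(ctrl.close_job());s=ctrl.get_state();print(s['time'],s['position'],s['ft_force'])"
```

```text
the job is handed in; nothing more can be done
None
the job is handed in; nothing more can be done
```

The left crimper (seen from the robot) is the sound one, and its lever is held against its stop, ready for you to measure the gap. I can't tell from the pictures which is labelled a and which b.

- **Right crimper (faulty):** I pressed the lever with the side of the shut fingers. It went past the normal stop, about 43 mm at the push point, and lay on its bar. It then sprang back to within 0.1° of its rest angle. Its stop screw is the one to reset.
- **Left crimper (sound):** It stopped hard after about 36 mm. The side picture shows a clear gap to the bar, with the brass tip against the lever. I let it spring back, then pressed it in again to hold it.
- **Hold at hand-in:** The sideways push was steady at about 15 N. The spring takes about 5.5 N of that, so roughly 10 N rests on the stop. The job took about 13.4 s on the robot's clock.
- **Other things on the bench:** The objects visible in the last pictures had not moved. The vial by the left bar is hidden behind the gripper, so I could not check that one.
- **Less than ideal:**
  - The tool tilted about 12° during the presses, and the rows I could send can't correct a tilt. Contact is therefore on the upper edge of the left grip.
  - The force reading also shows about 13 N vertically.
  - At the hard stops the push briefly reached about 27 N (vertical part included).

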